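# Set the wind-up bell timer on the tin-wrapping bench

### The job

Set the wind-up bell timer on the packing bench to 20 minutes. First wind it clockwise past its top (30-minute) mark until you feel it come up firmly against its sprung stop and keep it leaning there for about half a second without forcing it; then turn it back down, leave the pointer on 20 minutes and let go. Leave the tins and the tape roll where they stand.

Things in the scene. Friction and masses are not known exactly. Their poses are not given: they have to be found in the camera images.
- timer: Wind-up timer: grey steel case 130 x 130 x 50 mm lying face up, fixed to the bench, with a 170 x 150 mm steel foot plate and a steel bell on its -x side. Origin at the centre of its underside, on the knob's axis; z up. Its round white face, 120 mm across, has its top 53 mm above the bench; only the knob stands on it.
- face (a point): Centre of the white face, axes as the timer's. Black marks lie 43 to 58 mm from it, one per minute, 5 degrees apart, 0 to 30 minutes clockwise seen from above: thin short ones, longer thicker ones every 5 minutes, and the two longest and thickest at the ends, 0 and 30. 0 lies 75 degrees from the x axis towards +y, 15 minutes on the +x axis, 30 at 75 degrees towards -y.
- mark_20 (a point): Middle of the 20-minute mark on the face, 52.5 mm from the axis, 25 degrees from the timer's x axis towards -y: the second long mark before the top end mark (marks at 20, 25, 30).
- mark_top (a point): Middle of the top (30-minute) mark on the face. Past it the knob meets an unseen sprung stop in the case, anywhere from 2.70 to 3.15 rad of knob angle, each time elsewhere. From there the torque over the drag grows by 3.5 N m per rad and pushes the knob back when let go. The stop is firmly reached from 0.11 N m over the drag; aim for 0.2 N m; above 0.44 N m it is strained.
- dial_grip (a point): Point on the knob's vertical axis, 80 mm above the bench: where to grip it. The knob is a black upright bar 50 mm long, 13 mm thick, 38 mm tall (55 to 93 mm above the bench), centred on the axis, with a white line on top of its pointer half; at that end a low arrowhead reaches 42 mm from the axis. The point's x axis points along the bar to the pointer's tip, z up.
- dial (a joint): Knob angle, rad: 0 with the pointer on the 0 mark, growing clockwise seen from above, 0.0873 per minute: 20 minutes = 1.745, top mark (30) = 2.618. The pointer's direction in the timer's frame (counter-clockwise from its x axis) is 1.309 minus this. It starts between 0.5 and 1.3. The knob turns with a steady drag of 0.05 N m and stays where it is left.
- tin_a: Bystander: loose steel food tin, 84 mm across, 60 mm tall, upright on the bench beside the timer; origin at the centre of its underside.
- tin_b: Bystander: another such tin, 84 mm across, 60 mm tall; origin at the centre of its underside.
- tape_roll: Bystander: loose roll of whitish packing tape lying flat, 100 mm across, 48 mm tall, with a 76 mm hole; origin at the centre of its underside.

How it is judged:
On the way:
1. the knob is past the top (30-minute) mark and leans firmly on its sprung stop (at least 5 N on the stop inside, that is 0.11 N m over the drag) for 0.4 s (value of joint dial above 2.618 rad and contact force between dial_c0 and stop_pin_c0 above 5 N), for 0.4 s.
At the end, for the whole second after the job is handed in: The pointer rests within one minute (0.087 rad) of the 20-minute mark, the knob let go and still (value of joint dial between 1.658 and 1.832 rad and velocity of joint dial between -0.02 and 0.02 rad/s); the robot touches nothing.
It fails at once if the stop is forced (more than 20 N on the stop inside, that is 0.44 N m over the drag) (contact force between dial_c0 and stop_pin_c0 above 20 N).
It fails at once if a tin or the tape roll is moved by more than 20 mm (distance of any of tin_a, tin_b, tape_roll from where it was at the start of the episode above 0.02 m).
It also fails if it takes over 72 s, if anything falls off the work surface, if the arm or the gripper's body presses on something with over 40 N, if the wrist force passes 120 N, or if a joint passes its speed limit or range.

### The arm

A 7-joint arm with a two-finger parallel gripper is mounted at the origin on the work surface. World frame = base frame: x ahead of the robot, y to its left, z up, the work surface at z = 0. Lengths are in m, angles in rad, forces in N, time in s.
With the tool pointing down it reaches from about 0.4 to 0.85 m from the base axis. Payload 10.4 kg.
Tool frame: the origin (TCP) lies on the centre line of the jaws, within the pads' length; the fingertips stand 11 mm ahead of it and the grasp point (between the pads) lies 8 mm behind it (tip_reach is the distance from the TCP to the fingertips, in m); z points along the fingers, y is the line along which they close (so a half turn about z gives the same grasp; the last joint's range is limited). The gripper opens to 85 mm and grips with 20 to 120 N. Pads are 22 mm wide; open, the fingers measure 114 mm over their backs; the gripper's body (76 mm by 85 mm) begins 54 mm behind the grasp point. The pads swing forward as they close: fully open they stand 13 mm farther back than shut.
Start: joints at [-1.205, 0.332, -0.065, 1.46, 0.022, 1.35, -0.088], TCP at [0.237, 0.578, 0.214] pointing down, gripper open.
Joint ranges: [-2.6, 2.6], [-0.5, 2.12], [-1.47, 1.34], [0.16, 2.42], [-1.27, 4.41], [0.06, 2.06], [-2.6, 2.6]. Speed limits (rad/s): [2.22, 2.22, 2.79, 2.79, 3.14, 3.14, 3.14].

### API

Orientations are given as a unit quaternion [x, y, z, w].
In Python, from workcell import get_obs, camera, hand_in, tip_reach gives the robot as it stands. The module is installed in compiled form; this text tells all that it offers.
- The arm moves only by the tool move_arm, never from a script. Its argument "plan" is a list of rows, each an object with "delta_pos": the shift along the tool's x, y, z in shares of 0.6 m (1.0 is 0.6 m), a list of three; "turn": the turn, a rotation vector about the tool's x, y, z in parts of the range, where 1.0 means 120 degrees, a list of three; "fingers": the closure, from 0 (fully open) to 1 (shut). A call has 1 to 12 rows; each row is the pose to reach, as a shift and turn from the pose commanded when the call began, along the tool's axes at that moment; what a row does not reach only later rows make up. A row lasts 1/8 s, in which the tool goes at most 62.5 mm and 10.7 degrees, less where a joint would pass 70% of its speed; a pose out of reach is approached as far as the arm can. No shift or turn number may pass 1 either way. A call with a gripper value outside its range is refused whole. The fingers move at their own pace and stop on an object; "force" is the grip in N (left out, the last holds). Time passes only in rows, so rows that repeat a pose let the fingers close. It gives the time, the measured TCP pose, the force, the opening and the grip force at its end, in the units of the state.
- get_obs(): the state, without advancing time (a new reading comes with each control period).
- camera(name): name is "side" or "top"; returns a dict with "color" (400x640x3 uint8, red, green, blue), "range_z" (400x640 float32, m along the optical axis (not along the pixel's ray), 0 where there is no reading), "fx", "fy", "cx", "cy" (pixels), "R" (3x3) and "t" (3): a world point X has camera coordinates R X + t. Camera axes: x right, y down, z forward; pixel columns grow to the right and rows downward; lengths in m; the calibration is good to about 2 mm. A picture is of the moment at which its call begins.
- hand_in(): hands the job in; it is judged then, once.
The state is a dict: "clock": time; "joint_pos": joint angles; "joint_velocities": joint speeds; "tau": joint torques, N m; "position": TCP position; "ee_rot": TCP orientation; "ft_force": force on the tool from outside, world axes, zero at the start; "torque": the same for the moment, N m; "grip_width": opening from 0.0 (shut) to 1.0 (fully open); "grasp_force": force on a finger pad.
Only numpy, scipy, OpenCV 4.12 (cv2) and the standard library are available. Lean on these libraries where they do the work, as an engineer would, in place of code of your own. Each camera call takes 0.05 s, during which the arm holds its last target. There are 200 camera calls.

## Working session

There is one attempt and no reset: what is moved stays moved. The work goes in short steps, Python scripts to look and compute and a tool call to move; the robot and the scene stay as the last step left them, time stands still between calls to the robot, and variables do not carry over. Pictures are saved under pics/ and viewed, at most 10 in all, crops included, and the job is handed in when it is done.

Besides the shell and the picture viewer there is one more tool, called after "Call:" as name([rows], argument=value, ...), one row to a line, values as JSON. move_arm: Moves the arm, as the interface text tells. Its arguments: {"type":"object","properties":{"plan":{"type":"array","items":{"type":"object","properties":{"delta_pos":{"type":"array","items":{"type":"number"}},"turn":{"type":"array","items":{"type":"number"}},"fingers":{"type":"number"}}}},"force":{"type":"number"}},"required":["plan"]}

```bash
mkdir -p pics; cat > h.py <<'E'
import numpy as np, cv2
from workcell import get_obs, camera
def ray(c,u,v,z):
    d=c["R"].T@np.array([(u-c["cx"])/c["fx"],(v-c["cy"])/c["fy"],1.]); o=-c["R"].T@c["t"]
    return o+d*(z-o[2])/d[2]
def pix(c,X):
    p=c["R"]@np.array(X)+c["t"]; return c["fx"]*p[0]/p[2]+c["cx"], c["fy"]*p[1]/p[2]+c["cy"]
def save(c,n): cv2.imwrite("pics/"+n,c["color"][:,:,::-1])
E
python3 - <<'E'
from h import *
for n in("top","side"):
    c=camera(n); save(c,n+"0.png"); print(n,c["fx"],-c["R"].T@c["t"],c["R"].round(2).tolist())
o=get_obs(); print({k:np.round(v,3) for k,v in o.items()})
E
```

```text
top 468.26921605464906 [0.46830855 0.03201314 1.17115077] [[0.02, -1.0, -0.0], [-0.99, -0.02, -0.11], [0.11, 0.0, -0.99]]
side 426.1163211671572 [0.48134874 0.76842745 0.68902253] [[-0.99, -0.14, -0.01], [-0.08, 0.63, -0.77], [0.12, -0.76, -0.64]]
{'clock': np.float64(0.1), 'joint_pos': array([-1.205,  0.333, -0.065,  1.461,  0.022,  1.35 , -0.089]), 'joint_velocities': array([ 0.001, -0.001, -0.002, -0.002,  0.   ,  0.   , -0.001]), 'tau': array([ 2.0000e-03, -6.2674e+01,  5.0000e-02, -3.9243e+01,  1.6000e-02,
        7.0000e-03, -0.0000e+00]), 'position': array([0.237, 0.578, 0.214]), 'ee_rot': array([ 0.193,  0.981, -0.001, -0.   ]), 'ft_force': array([-0.289,  0.277, -0.345]), 'torque': array([ 0.067, -0.04 ,  0.022]), 'grasp_force': np.float64(0.0), 'grip_width': np.float64(0.998)}
```

View pics/top0.png

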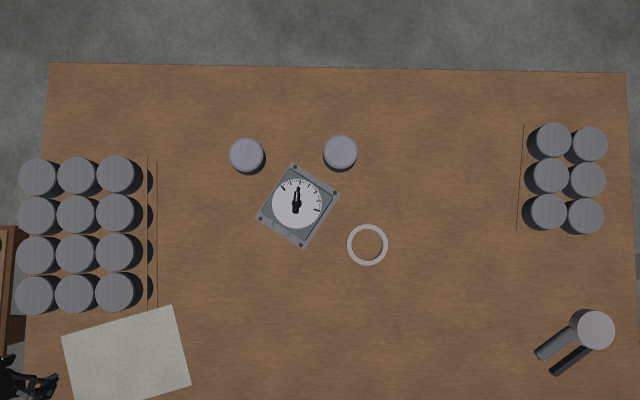

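View pics/side0.png

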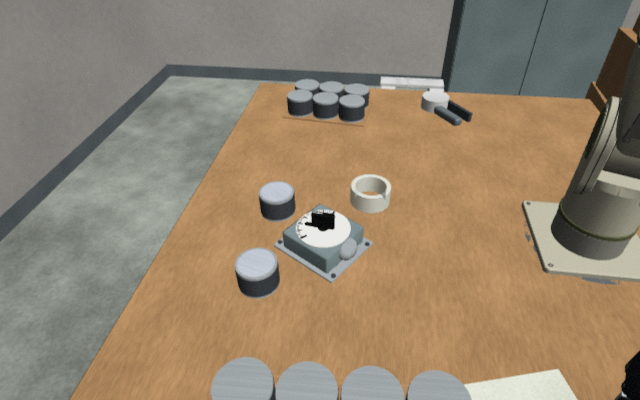

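The top view shows the timer face at about (297,203), with the pointer aimed up the image. The tins are at (247,155) and (340,153), and the tape is at (367,245). Next I'll measure the face, the marks and the pointer.

```bash
python3 - <<'E'
from h import *
for n,(u,v) in (("top",(297,203)),("side",(323,228))):
    c=camera(n); im=c["color"].astype(int); g=im.min(2)
    win=np.zeros(g.shape,np.uint8); cv2.circle(win,(u,v),38,1,-1)
    m=((g>175)&(win>0)).astype(np.uint8)
    k,l,s,ce=cv2.connectedComponentsWithStats(m); i=1+np.argmax(s[1:,4])
    print(n,s[i],ce[i])
    h=cv2.convexHull(np.argwhere(l==i)[:,::-1].astype(np.int32)).reshape(-1,2)
    P=np.array([ray(c,a,b,.053)[:2] for a,b in h]).astype(np.float32)
    e=cv2.fitEllipse(P*1000); print("face",e, cv2.minEnclosingCircle(P*1000))
# rectified top & side view of face
C=np.array(e[0])/1000
for n in("top","side"):
    c=camera(n); N=300
    xs=(np.arange(N)-N/2)/N*.14
    mp=np.array([[pix(c,(C[0]-b,C[1]-a,.053)) for a in xs] for b in xs],np.float32)
    r=cv2.remap(c["color"],mp[...,0],mp[...,1],cv2.INTER_CUBIC)
    globals()[n]=r
cv2.imwrite("pics/rect.png",np.hstack([top,side])[:,:,::-1]); print(C)
E
```

```text
top [296 195   1   3   3] [296. 196.]Traceback (most recent call last):
  File "<stdin>", line 10, in <module>
cv2.error: OpenCV(4.12.0) /io/opencv/modules/imgproc/src/shapedescr.cpp:361: error: (-201:Incorrect size of input array) There should be at least 5 points to fit the ellipse in function 'fitEllipseNoDirect'
```

```bash
cat > m.py <<'E'
from h import *
res={}
for n,(u,v) in (("top",(297,203)),("side",(323,228))):
    c=camera(n); g=c["color"].astype(np.uint8).min(2)
    win=np.zeros(g.shape,np.uint8); cv2.circle(win,(u,v),38,1,-1)
    t,_=cv2.threshold(g[win>0].reshape(-1,1),0,255,cv2.THRESH_OTSU)
    hi=np.percentile(g[win>0],85); t=hi-25
    m=((g>t)&(win>0)).astype(np.uint8)
    k,l,s,ce=cv2.connectedComponentsWithStats(m); i=1+np.argmax(s[1:,4])
    print(n,hi,s[i],ce[i])
    h=cv2.convexHull(np.argwhere(l==i)[:,::-1].astype(np.int32)).reshape(-1,2)
    P=np.array([ray(c,a,b,.053)[:2] for a,b in h]).astype(np.float32)
    e=cv2.fitEllipse(P*1000); print("face",e, cv2.minEnclosingCircle(P*1000)); res[n]=(c,e)
C=np.array(res["top"][1][0])/1000
out=[]
for n in("top","side"):
    c=res[n][0]; N=300
    xs=(np.arange(N)-N/2)/N*.14
    mp=np.array([[pix(c,(C[0]-b,C[1]-a,.053)) for a in xs] for b in xs],np.float32)
    out.append(cv2.remap(c["color"],mp[...,0],mp[...,1],cv2.INTER_CUBIC))
cv2.imwrite("pics/rect.png",np.hstack(out)[:,:,::-1]); print(C)
E
python3 m.py
```

```text
top 166.0 [ 272  179   49   50 1571] [295.49968173 204.69637174]
face ((584.7489624023438, 93.13951110839844), (117.9850845336914, 118.5235595703125), 25.278051376342773) ((584.8263549804688, 92.98889923095703), 59.69095993041992)
side 231.0 [299 212  52  35 982] [325.89714868 232.37678208]
face ((581.69482421875, 92.089111328125), (112.69165802001953, 120.28981018066406), 8.282730102539062) ((583.2577514648438, 92.27908325195312), 59.35638427734375)
[0.58474896 0.09313951]
```

View pics/rect.png

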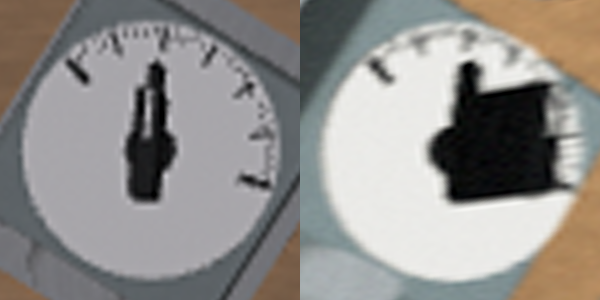

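The rectified view (up is +x, left is +y) shows the 0 mark at (78,72), the 30 mark at (255,182) and the pointer tip at (157,66). I'll refine these angles numerically and locate the tins.

```bash
python3 - <<'E'
from h import *
C=np.array([.5847,.0931]); c=camera("top"); g=cv2.cvtColor(c["color"],cv2.COLOR_RGB2GRAY).astype(np.float32)
def prof(r,z=.053):
    th=np.radians(np.arange(-180,180,.5)); p=np.array([np.mean([cv2.remap(g,*[np.float32([[q]]) for q in pix(c,(C[0]+R*np.cos(t),C[1]+R*np.sin(t),z))],cv2.INTER_LINEAR)[0,0] for R in r]) for t in th])
    return np.degrees(th),p
def peak(th,p,lo,hi):
    m=(th>lo)&(th<hi); w=np.clip(np.max(p[m])-15-p[m],0,None); return (th[m]*w).sum()/w.sum()
th,p=prof(np.arange(.045,.0525,.001))
a0=peak(th,p,34,51); a30=peak(th,p,-116,-99); print("0:",a0,"30:",a30,"yaw",(a0+a30)/2,"span",a0-a30)
th,p=prof(np.arange(.030,.040,.001),.058); ap=peak(th,p,-25,15); print("pointer",ap,"dial",np.radians(a0-ap))
for n,u,v,z in(("ta",247,155,.06),("tb",340,153,.06),("tape",367,245,.048)):
    q=ray(c,u,v,z)[:2]; print(n,q,np.linalg.norm(q-C))
T=[]
for _ in range(6):
    camera("side"); o=get_obs(); T.append(np.r_[o["torque"],o["ft_force"]])
print(np.round(T,3))
E
```

```text
0: 42.385685485030244 30: -106.82168352881743 yaw -32.21799902189359 span 149.20736901384768
pointer -5.096838488321759 dial 0.8287263804921327
ta [0.69865805 0.21462344] 0.16659647267724764
tb [ 0.70784284 -0.00969395] 0.160408086820656
tape [ 0.48812949 -0.07789354] 0.19637885295594454
[[-0.022 -0.002  0.024  0.191  0.234 -0.302]
 [ 0.057  0.008  0.032 -0.289 -0.369  0.005]
 [-0.01   0.017  0.028  0.446  0.058 -0.391]
 [-0.01  -0.006 -0.003 -0.079 -1.325 -0.479]
 [-0.072  0.037  0.004 -0.103  0.347  0.265]
 [ 0.015  0.002 -0.014 -0.204  0.196  1.127]]
```

Call:
move_arm([
  {"delta_pos": [0, 0, 0], "turn": [0, 0, 0], "fingers": 0},
])

```text
clock: 0.72
position: [0.2369, 0.5784, 0.2145]
ee_rot: [0.193, 0.981, 0.0, 0.0]
ft_force: [-1.2, -0.0, -0.2]
grip_width: 0.996
grasp_force: 0.0
```

The rows are not in the units I measure in: shifts go in shares of 0.6 m and turns go in shares of 120 degrees. I convert before sending: -0.505 m / 0.6 = -0.8417, -0.45 m / 0.6 = -0.75, -0.3 rad / 2.0944 = -0.1432.

Call:
move_arm([
  {"delta_pos": [-0.0833, -0.0533, 0], "turn": [0, 0, -0.0239], "fingers": 0},
  {"delta_pos": [-0.1667, -0.1067, 0], "turn": [0, 0, -0.0477], "fingers": 0},
  {"delta_pos": [-0.25, -0.1583, 0], "turn": [0, 0, -0.0716], "fingers": 0},
  {"delta_pos": [-0.3333, -0.2117, 0], "turn": [0, 0, -0.0955], "fingers": 0},
  {"delta_pos": [-0.4167, -0.265, 0], "turn": [0, 0, -0.1194], "fingers": 0},
  {"delta_pos": [-0.5, -0.3183, 0], "turn": [0, 0, -0.1432], "fingers": 0},
  {"delta_pos": [-0.5833, -0.37, 0], "turn": [0, 0, -0.1432], "fingers": 0},
  {"delta_pos": [-0.6667, -0.4233, 0], "turn": [0, 0, -0.1432], "fingers": 0},
  {"delta_pos": [-0.75, -0.4767, 0], "turn": [0, 0, -0.1432], "fingers": 0},
  {"delta_pos": [-0.8417, -0.53, 0], "turn": [0, 0, -0.1432], "fingers": 0},
  {"delta_pos": [-0.8417, -0.53, 0], "turn": [0, 0, -0.1432], "fingers": 0},
  {"delta_pos": [-0.8417, -0.53, 0], "turn": [0, 0, -0.1432], "fingers": 0},
])

```text
clock: 2.22
position: [0.5836, 0.0929, 0.2142]
ee_rot: [0.045, 0.999, 0.0, -0.0]
ft_force: [-1.0, 0.8, -0.3]
grip_width: 1.005
grasp_force: 0.0
```

```bash
cat > s.py <<'E'
from h import *
from scipy.spatial.transform import Rotation as R
T=[]
for _ in range(8):
    camera("side"); o=get_obs(); T.append(np.r_[o["torque"],o["ft_force"]])
X=R.from_quat(o["ee_rot"]).as_matrix(); x,y=X[:,0],X[:,1]
print("t",round(o["clock"],2),"pos",o["position"].round(4),"xang",np.degrees(np.arctan2(x[1],x[0])).round(2),"zax",X[:,2].round(3),"q",o["joint_pos"].round(2),"w",round(o["grip_width"],3),"gf",round(o["grasp_force"],1))
print("M,F mean",np.mean(T,0).round(3),"Mz sd",np.std(T,0)[2].round(3))
d=np.array([.584,.0927,.0745])-o["position"]; print("to grip in tool axes",(X.T@d).round(4))
E
python3 s.py
```

```text
t 2.62 pos [0.5835 0.0932 0.2145] xang 174.96 zax [ 0.  0. -1.] q [-0.5   0.26  0.31  1.57 -0.08  1.32  1.31] w 0.996 gf 0.0
M,F mean [ 0.001 -0.001 -0.023 -0.327 -0.075 -0.016] Mz sd 0.037
to grip in tool axes [-0.0005 -0.0005  0.14  ]
```

Converted, 0.14 m / 0.6 = 0.2333, 0.125 m / 0.6 = 0.2083.

Call:
move_arm([
  {"delta_pos": [0, 0, 0.0833], "turn": [0, 0, 0], "fingers": 0},
  {"delta_pos": [0, 0, 0.1667], "turn": [0, 0, 0], "fingers": 0},
  {"delta_pos": [0, 0, 0.2083], "turn": [0, 0, 0], "fingers": 0},
  {"delta_pos": [0, 0, 0.2333], "turn": [0, 0, 0], "fingers": 0},
  {"delta_pos": [0, 0, 0.2333], "turn": [0, 0, 0], "fingers": 0.3},
  {"delta_pos": [0, 0, 0.2333], "turn": [0, 0, 0], "fingers": 0.6},
  {"delta_pos": [0, 0, 0.2333], "turn": [0, 0, 0], "fingers": 0.8},
  {"delta_pos": [0, 0, 0.2333], "turn": [0, 0, 0], "fingers": 1},
  {"delta_pos": [0, 0, 0.2333], "turn": [0, 0, 0], "fingers": 1},
  {"delta_pos": [0, 0, 0.2333], "turn": [0, 0, 0], "fingers": 1},
  {"delta_pos": [0, 0, 0.2333], "turn": [0, 0, 0], "fingers": 1},
  {"delta_pos": [0, 0, 0.2333], "turn": [0, 0, 0], "fingers": 1},
], force=40)

```text
clock: 4.12
position: [0.5841, 0.0929, 0.0751]
ee_rot: [0.044, 0.999, 0.0, 0.001]
ft_force: [-0.6, -0.4, 6.4]
grip_width: 0.117
grasp_force: 39.4
```

```bash
python3 s.py; python3 -c "
from h import *
c=camera('side'); cv2.imwrite('pics/g.png',cv2.resize(c['color'][130:290,220:430],None,fx=3,fy=3)[:,:,::-1])"
```

```text
t 4.53 pos [0.5841 0.0929 0.0752] xang 174.92 zax [ 0.001  0.001 -1.   ] q [-0.48  0.38  0.29  1.73 -0.12  1.05  1.34] w 0.117 gf 39.4
M,F mean [ 0.059  0.238  0.007 -1.54   0.253  6.166] Mz sd 0.028
to grip in tool axes [ 0.0001 -0.0002  0.0007]
```

View pics/g.png

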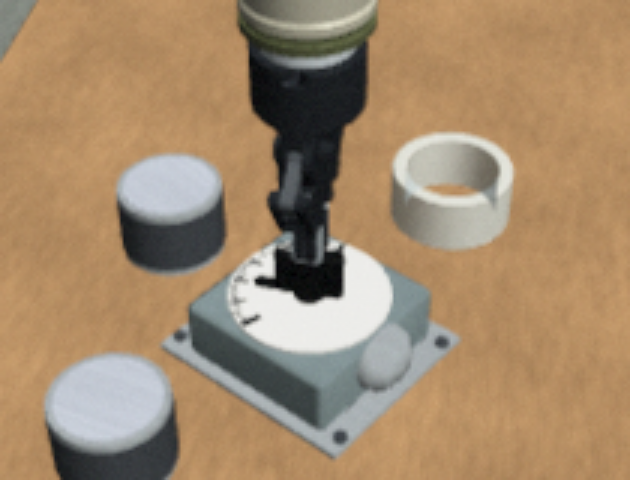

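The gripper holds the bar squarely, with the pads on the knob at about (310,245) in this crop. Next I'll wind it to just short of the top mark.

Converted, 1.75 rad / 2.0944 = 0.8356.

Call:
move_arm([
  {"delta_pos": [0, 0, 0], "turn": [0, 0, 0.0716], "fingers": 1},
  {"delta_pos": [0, 0, 0], "turn": [0, 0, 0.1432], "fingers": 1},
  {"delta_pos": [0, 0, 0], "turn": [0, 0, 0.2149], "fingers": 1},
  {"delta_pos": [0, 0, 0], "turn": [0, 0, 0.2865], "fingers": 1},
  {"delta_pos": [0, 0, 0], "turn": [0, 0, 0.3581], "fingers": 1},
  {"delta_pos": [0, 0, 0], "turn": [0, 0, 0.4297], "fingers": 1},
  {"delta_pos": [0, 0, 0], "turn": [0, 0, 0.5013], "fingers": 1},
  {"delta_pos": [0, 0, 0], "turn": [0, 0, 0.573], "fingers": 1},
  {"delta_pos": [0, 0, 0], "turn": [0, 0, 0.6446], "fingers": 1},
  {"delta_pos": [0, 0, 0], "turn": [0, 0, 0.7162], "fingers": 1},
  {"delta_pos": [0, 0, 0], "turn": [0, 0, 0.7878], "fingers": 1},
  {"delta_pos": [0, 0, 0], "turn": [0, 0, 0.8356], "fingers": 1},
])

```text
clock: 6.08
position: [0.5852, 0.0937, 0.0753]
ee_rot: [0.796, 0.605, 0.002, 0.001]
ft_force: [4.3, 2.6, 2.6]
grip_width: 0.114
grasp_force: 39.0
```

```bash
python3 s.py
```

```text
t 6.47 pos [0.5852 0.0937 0.0752] xang 74.78 zax [ 0.003  0.001 -1.   ] q [-0.73  0.42  0.61  1.74 -0.27  1.06 -0.29] w 0.116 gf 39.0
M,F mean [ 0.653 -1.093  0.     4.783  2.939  2.522] Mz sd 0.022
to grip in tool axes [-0.0013 -0.0009  0.0007]
```

Converted, 0.12 rad / 2.0944 = 0.0573.

Call:
move_arm([
  {"delta_pos": [0, 0, 0], "turn": [0, 0, 0.0286], "fingers": 1},
  {"delta_pos": [0, 0, 0], "turn": [0, 0, 0.0573], "fingers": 1},
  {"delta_pos": [0, 0, 0], "turn": [0, 0, 0.0573], "fingers": 1},
])

```text
clock: 6.85
position: [0.5853, 0.0937, 0.0753]
ee_rot: [0.83, 0.558, 0.002, 0.0]
ft_force: [5.1, 3.3, 2.2]
grip_width: 0.117
grasp_force: 39.0
```

```bash
python3 s.py
```

```text
t 7.25 pos [0.5853 0.0937 0.0753] xang 67.9 zax [ 0.004  0.001 -1.   ] q [-0.75  0.43  0.64  1.74 -0.29  1.06 -0.4 ] w 0.117 gf 39.0
M,F mean [ 0.634 -1.217  0.02   5.072  3.091  2.07 ] Mz sd 0.033
to grip in tool axes [-0.0014 -0.0008  0.0007]
```

Converted, 0.02 rad / 2.0944 = 0.0095.

Call:
move_arm([
  {"delta_pos": [0, 0, 0], "turn": [0, 0, 0.0095], "fingers": 1},
  {"delta_pos": [0, 0, 0], "turn": [0, 0, 0.0191], "fingers": 1},
  {"delta_pos": [0, 0, 0], "turn": [0, 0, 0.0191], "fingers": 1},
])

```text
clock: 7.62
position: [0.5853, 0.0937, 0.0753]
ee_rot: [0.841, 0.542, 0.002, 0.0]
ft_force: [6.2, 2.6, 1.5]
grip_width: 0.115
grasp_force: 39.2
```

```bash
python3 s.py
```

```text
t 8.03 pos [0.5853 0.0937 0.0753] xang 65.62 zax [ 0.004  0.001 -1.   ] q [-0.75  0.43  0.65  1.74 -0.29  1.06 -0.43] w 0.115 gf 39.2
M,F mean [ 0.641 -1.229  0.033  5.417  2.9    1.928] Mz sd 0.039
to grip in tool axes [-0.0014 -0.0008  0.0008]
```

Converted, 0.04 rad / 2.0944 = 0.0191.

Call:
move_arm([
  {"delta_pos": [0, 0, 0], "turn": [0, 0, 0.0095], "fingers": 1},
  {"delta_pos": [0, 0, 0], "turn": [0, 0, 0.0191], "fingers": 1},
  {"delta_pos": [0, 0, 0], "turn": [0, 0, 0.0191], "fingers": 1},
])

```text
clock: 8.4
position: [0.5853, 0.0936, 0.0753]
ee_rot: [0.851, 0.525, 0.002, 0.0]
ft_force: [6.3, 2.7, 2.4]
grip_width: 0.114
grasp_force: 39.2
```

```bash
python3 s.py
```

```text
t 8.8 pos [0.5853 0.0936 0.0753] xang 63.32 zax [ 0.004  0.001 -1.   ] q [-0.76  0.43  0.65  1.74 -0.3   1.06 -0.47] w 0.119 gf 39.2
M,F mean [ 0.623 -1.272  0.022  5.654  2.75   1.96 ] Mz sd 0.02
to grip in tool axes [-0.0014 -0.0008  0.0008]
```

Converted, 0.02 rad / 2.0944 = 0.0095.

Call:
move_arm([
  {"delta_pos": [0, 0, 0], "turn": [0, 0, 0.0095], "fingers": 1},
  {"delta_pos": [0, 0, 0], "turn": [0, 0, 0.0191], "fingers": 1},
  {"delta_pos": [0, 0, 0], "turn": [0, 0, 0.0191], "fingers": 1},
])

```text
clock: 9.18
position: [0.5854, 0.0936, 0.0753]
ee_rot: [0.862, 0.508, 0.002, 0.0]
ft_force: [6.5, 2.8, 1.7]
grip_width: 0.118
grasp_force: 39.1
```

```bash
python3 s.py
```

```text
t 9.57 pos [0.5854 0.0936 0.0753] xang 61.03 zax [ 0.004  0.001 -1.   ] q [-0.76  0.43  0.66  1.74 -0.3   1.06 -0.51] w 0.116 gf 39.1
M,F mean [ 0.605 -1.303  0.026  5.265  2.596  1.578] Mz sd 0.033
to grip in tool axes [-0.0015 -0.0007  0.0008]
```

Converted, 0.04 rad / 2.0944 = 0.0191.

Call:
move_arm([
  {"delta_pos": [0, 0, 0], "turn": [0, 0, 0.0095], "fingers": 1},
  {"delta_pos": [0, 0, 0], "turn": [0, 0, 0.0191], "fingers": 1},
  {"delta_pos": [0, 0, 0], "turn": [0, 0, 0.0191], "fingers": 1},
])

```text
clock: 9.95
position: [0.5854, 0.0937, 0.0753]
ee_rot: [0.872, 0.49, 0.002, 0.0]
ft_force: [5.3, 3.0, 1.4]
grip_width: 0.116
grasp_force: 39.1
```

```bash
python3 s.py
```

```text
t 10.35 pos [0.5854 0.0936 0.0753] xang 58.74 zax [ 0.004  0.001 -1.   ] q [-0.77  0.44  0.67  1.74 -0.31  1.07 -0.54] w 0.116 gf 39.1
M,F mean [ 0.608 -1.347  0.048  5.939  2.971  1.51 ] Mz sd 0.035
to grip in tool axes [-0.0015 -0.0007  0.0008]
```

Converted, 0.04 rad / 2.0944 = 0.0191.

Call:
move_arm([
  {"delta_pos": [0, 0, 0], "turn": [0, 0, 0.0095], "fingers": 1},
  {"delta_pos": [0, 0, 0], "turn": [0, 0, 0.0191], "fingers": 1},
  {"delta_pos": [0, 0, 0], "turn": [0, 0, 0.0191], "fingers": 1},
])

```text
clock: 10.72
position: [0.5854, 0.0936, 0.0753]
ee_rot: [0.881, 0.473, 0.002, 0.0]
ft_force: [6.4, 2.6, 0.4]
grip_width: 0.116
grasp_force: 39.1
```

```bash
python3 s.py
```

```text
t 11.12 pos [0.5854 0.0936 0.0753] xang 56.44 zax [ 0.004  0.001 -1.   ] q [-0.78  0.44  0.68  1.74 -0.31  1.07 -0.58] w 0.116 gf 39.1
M,F mean [ 0.593 -1.396  0.035  6.377  3.024  1.281] Mz sd 0.029
to grip in tool axes [-0.0015 -0.0007  0.0008]
```

Converted, 0.04 rad / 2.0944 = 0.0191.

Call:
move_arm([
  {"delta_pos": [0, 0, 0], "turn": [0, 0, 0.0095], "fingers": 1},
  {"delta_pos": [0, 0, 0], "turn": [0, 0, 0.0191], "fingers": 1},
  {"delta_pos": [0, 0, 0], "turn": [0, 0, 0.0191], "fingers": 1},
])

```text
clock: 11.5
position: [0.5854, 0.0936, 0.0753]
ee_rot: [0.89, 0.455, 0.002, 0.0]
ft_force: [5.1, 1.6, 1.7]
grip_width: 0.115
grasp_force: 39.1
```

```bash
python3 s.py
```

```text
t 11.9 pos [0.5855 0.0936 0.0753] xang 54.15 zax [ 0.004  0.001 -1.   ] q [-0.78  0.44  0.69  1.74 -0.31  1.07 -0.62] w 0.117 gf 39.1
M,F mean [ 0.582 -1.394  0.041  6.021  2.632  1.488] Mz sd 0.027
to grip in tool axes [-0.0016 -0.0007  0.0008]
```

Converted, 0.04 rad / 2.0944 = 0.0191.

Call:
move_arm([
  {"delta_pos": [0, 0, 0], "turn": [0, 0, 0.0095], "fingers": 1},
  {"delta_pos": [0, 0, 0], "turn": [0, 0, 0.0191], "fingers": 1},
  {"delta_pos": [0, 0, 0], "turn": [0, 0, 0.0191], "fingers": 1},
])

```text
clock: 12.28
position: [0.5855, 0.0935, 0.0753]
ee_rot: [0.899, 0.437, 0.002, 0.0]
ft_force: [6.0, 1.9, 1.5]
grip_width: 0.115
grasp_force: 39.0
```

```bash
python3 s.py
```

```text
t 12.68 pos [0.5855 0.0935 0.0753] xang 51.86 zax [ 0.004  0.001 -1.   ] q [-0.79  0.44  0.69  1.74 -0.32  1.07 -0.65] w 0.118 gf 39.0
M,F mean [ 0.571 -1.439  0.056  6.477  2.333  1.469] Mz sd 0.031
to grip in tool axes [-0.0016 -0.0007  0.0008]
```

Converted, 0.02 rad / 2.0944 = 0.0095.

Call:
move_arm([
  {"delta_pos": [0, 0, 0], "turn": [0, 0, 0.0095], "fingers": 1},
  {"delta_pos": [0, 0, 0], "turn": [0, 0, 0.0191], "fingers": 1},
  {"delta_pos": [0, 0, 0], "turn": [0, 0, 0.0191], "fingers": 1},
])

```text
clock: 13.05
position: [0.5855, 0.0935, 0.0753]
ee_rot: [0.908, 0.419, 0.002, 0.0]
ft_force: [6.5, 2.5, 1.5]
grip_width: 0.113
grasp_force: 39.1
```

```bash
python3 s.py
```

```text
t 13.45 pos [0.5855 0.0935 0.0753] xang 49.57 zax [ 0.004  0.001 -1.   ] q [-0.8   0.44  0.7   1.74 -0.32  1.07 -0.69] w 0.117 gf 39.1
M,F mean [ 0.556 -1.461  0.06   6.628  2.221  1.223] Mz sd 0.034
to grip in tool axes [-0.0016 -0.0006  0.0008]
```

Converted, 0.04 rad / 2.0944 = 0.0191.

Call:
move_arm([
  {"delta_pos": [0, 0, 0], "turn": [0, 0, 0.0095], "fingers": 1},
  {"delta_pos": [0, 0, 0], "turn": [0, 0, 0.0191], "fingers": 1},
  {"delta_pos": [0, 0, 0], "turn": [0, 0, 0.0191], "fingers": 1},
])

```text
clock: 13.82
position: [0.5855, 0.0935, 0.0753]
ee_rot: [0.916, 0.401, 0.002, 0.0]
ft_force: [6.7, 2.4, 1.5]
grip_width: 0.117
grasp_force: 39.5
```

```bash
python3 s.py
```

```text
t 14.22 pos [0.5855 0.0935 0.0753] xang 47.28 zax [ 0.004  0.001 -1.   ] q [-0.8   0.45  0.71  1.74 -0.33  1.07 -0.73] w 0.113 gf 39.5
M,F mean [ 0.508 -1.494  0.102  6.691  2.841  1.12 ] Mz sd 0.039
to grip in tool axes [-0.0016 -0.0006  0.0008]
```

Converted, 0.02 rad / 2.0944 = 0.0095.

Call:
move_arm([
  {"delta_pos": [0, 0, 0], "turn": [0, 0, 0.0095], "fingers": 1},
  {"delta_pos": [0, 0, 0], "turn": [0, 0, 0.0095], "fingers": 1},
])

```text
clock: 14.48
position: [0.5856, 0.0935, 0.0753]
ee_rot: [0.92, 0.392, 0.002, 0.0]
ft_force: [6.7, 2.4, 1.5]
grip_width: 0.114
grasp_force: 39.6
```

```bash
python3 s.py
```

```text
t 14.88 pos [0.5856 0.0934 0.0753] xang 46.14 zax [ 0.004  0.001 -1.   ] q [-0.8   0.45  0.72  1.74 -0.33  1.07 -0.74] w 0.114 gf 39.6
M,F mean [ 0.503 -1.513  0.131  7.191  2.116  0.954] Mz sd 0.018
to grip in tool axes [-0.0016 -0.0006  0.0008]
```

Converted, 0.02 rad / 2.0944 = 0.0095.

Call:
move_arm([
  {"delta_pos": [0, 0, 0], "turn": [0, 0, 0.0095], "fingers": 1},
  {"delta_pos": [0, 0, 0], "turn": [0, 0, 0.0095], "fingers": 1},
])

```text
clock: 15.12
position: [0.5856, 0.0934, 0.0753]
ee_rot: [0.924, 0.382, 0.002, 0.0]
ft_force: [7.4, 1.6, 0.9]
grip_width: 0.11
grasp_force: 39.8
```

```bash
python3 s.py
```

```text
t 15.53 pos [0.5856 0.0934 0.0753] xang 44.99 zax [ 0.004  0.001 -1.   ] q [-0.81  0.45  0.72  1.74 -0.33  1.07 -0.76] w 0.114 gf 39.7
M,F mean [ 0.477 -1.545  0.179  6.988  1.829  1.146] Mz sd 0.017
to grip in tool axes [-0.0016 -0.0006  0.0008]
```

Converted, 0.03 rad / 2.0944 = 0.0143.

Call:
move_arm([
  {"delta_pos": [0, 0, 0], "turn": [0, 0, 0.0072], "fingers": 1},
  {"delta_pos": [0, 0, 0], "turn": [0, 0, 0.0143], "fingers": 1},
  {"delta_pos": [0, 0, 0], "turn": [0, 0, 0.0143], "fingers": 1},
  {"delta_pos": [0, 0, 0], "turn": [0, 0, 0.0143], "fingers": 1},
])

```text
clock: 16.02
position: [0.5856, 0.0934, 0.0753]
ee_rot: [0.93, 0.369, 0.002, 0.0]
ft_force: [6.4, 1.8, 1.1]
grip_width: 0.115
grasp_force: 39.6
```

```bash
python3 s.py
```

```text
t 16.43 pos [0.5856 0.0934 0.0753] xang 43.28 zax [ 0.004  0.001 -1.   ] q [-0.81  0.45  0.73  1.74 -0.34  1.07 -0.79] w 0.116 gf 39.6
M,F mean [ 0.47  -1.546  0.21   6.801  1.99   1.1  ] Mz sd 0.029
to grip in tool axes [-0.0017 -0.0006  0.0008]
```

Converted, 0.02 rad / 2.0944 = 0.0095.

Call:
move_arm([
  {"delta_pos": [0, 0, 0], "turn": [0, 0, 0.0095], "fingers": 1},
  {"delta_pos": [0, 0, 0], "turn": [0, 0, 0.0095], "fingers": 1},
  {"delta_pos": [0, 0, 0], "turn": [0, 0, 0.0095], "fingers": 1},
  {"delta_pos": [0, 0, 0], "turn": [0, 0, 0.0095], "fingers": 1},
])

```text
clock: 16.92
position: [0.5856, 0.0934, 0.0753]
ee_rot: [0.933, 0.359, 0.002, 0.0]
ft_force: [7.0, 1.3, 1.0]
grip_width: 0.115
grasp_force: 39.7
```

```bash
python3 s.py
```

```text
t 17.32 pos [0.5856 0.0934 0.0753] xang 42.13 zax [ 0.004  0.001 -1.   ] q [-0.82  0.45  0.73  1.74 -0.34  1.07 -0.81] w 0.113 gf 39.7
M,F mean [ 0.436 -1.561  0.23   6.684  1.786  1.154] Mz sd 0.023
to grip in tool axes [-0.0017 -0.0006  0.0008]
```

The torque reads about 0.23 N m, so roughly 0.18 over the drag, and it has been held for over 0.5 s. Now I'll turn back to 20 minutes.

Converted, -1.41 rad / 2.0944 = -0.6732.

Call:
move_arm([
  {"delta_pos": [0, 0, 0], "turn": [0, 0, -0.0668], "fingers": 1},
  {"delta_pos": [0, 0, 0], "turn": [0, 0, -0.1337], "fingers": 1},
  {"delta_pos": [0, 0, 0], "turn": [0, 0, -0.2005], "fingers": 1},
  {"delta_pos": [0, 0, 0], "turn": [0, 0, -0.2674], "fingers": 1},
  {"delta_pos": [0, 0, 0], "turn": [0, 0, -0.3342], "fingers": 1},
  {"delta_pos": [0, 0, 0], "turn": [0, 0, -0.4011], "fingers": 1},
  {"delta_pos": [0, 0, 0], "turn": [0, 0, -0.4679], "fingers": 1},
  {"delta_pos": [0, 0, 0], "turn": [0, 0, -0.5348], "fingers": 1},
  {"delta_pos": [0, 0, 0], "turn": [0, 0, -0.6016], "fingers": 1},
  {"delta_pos": [0, 0, 0], "turn": [0, 0, -0.6494], "fingers": 1},
  {"delta_pos": [0, 0, 0], "turn": [0, 0, -0.6732], "fingers": 1},
  {"delta_pos": [0, 0, 0], "turn": [0, 0, -0.6732], "fingers": 1},
])

```text
clock: 18.82
position: [0.5845, 0.0935, 0.0752]
ee_rot: [0.478, 0.878, 0.001, 0.0]
ft_force: [1.3, 3.7, 6.0]
grip_width: 0.117
grasp_force: 40.3
```

```bash
python3 s.py
```

```text
t 19.23 pos [0.5845 0.0936 0.0752] xang 122.79 zax [ 0.002  0.001 -1.   ] q [-0.6   0.39  0.45  1.73 -0.2   1.05  0.49] w 0.111 gf 40.4
M,F mean [ 0.763 -0.402 -0.024  2.24   3.368  5.715] Mz sd 0.026
to grip in tool axes [-0.0005 -0.0009  0.0007]
```

Converted, -0.14 m / 0.6 = -0.2333, -0.08 m / 0.6 = -0.1333.

Call:
move_arm([
  {"delta_pos": [0, 0, 0], "turn": [0, 0, 0], "fingers": 0.8},
  {"delta_pos": [0, 0, 0], "turn": [0, 0, 0], "fingers": 0.5},
  {"delta_pos": [0, 0, 0], "turn": [0, 0, 0], "fingers": 0},
  {"delta_pos": [0, 0, 0], "turn": [0, 0, 0], "fingers": 0},
  {"delta_pos": [0, 0, 0], "turn": [0, 0, 0], "fingers": 0},
  {"delta_pos": [0, 0, 0], "turn": [0, 0, 0], "fingers": 0},
  {"delta_pos": [0, 0, -0.05], "turn": [0, 0, 0], "fingers": 0},
  {"delta_pos": [0, 0, -0.1333], "turn": [0, 0, 0], "fingers": 0},
  {"delta_pos": [0, 0, -0.2333], "turn": [0, 0, 0], "fingers": 0},
  {"delta_pos": [0, 0, -0.2333], "turn": [0, 0, 0], "fingers": 0},
])

```text
clock: 20.48
position: [0.5861, 0.0928, 0.2195]
ee_rot: [0.479, 0.878, 0.003, 0.003]
ft_force: [0.1, -0.6, -0.8]
grip_width: 1.002
grasp_force: 0.0
```

```bash
python3 s.py; sed -i 's/rect.png/rect2.png/' m.py; python3 m.py
```

```text
t 20.88 pos [0.5833 0.0926 0.2134] xang 122.77 zax [-0.002 -0.    -1.   ] q [-0.63  0.27  0.48  1.58 -0.13  1.32  0.44] w 1.002 gf 0.0
M,F mean [-0.003  0.003  0.013 -0.09  -0.237 -0.671] Mz sd 0.021
to grip in tool axes [-0.0004  0.0009  0.1389]
top 119.0 [ 259  166   50   76 2593] [283.65291169 201.74508292]
face ((586.6254272460938, 118.1976089477539), (121.66928100585938, 187.3633575439453), 88.84866333007812) ((585.53857421875, 94.41120910644531), 91.35517883300781)
side 234.0 [ 299  210   52   37 1164] [324.92439863 230.38230241]
face ((581.7381591796875, 92.64620971679688), (113.09626770019531, 119.72288513183594), 9.089383125305176) ((583.9268798828125, 92.94486999511719), 59.46974182128906)
[0.58662543 0.11819761]
```

View pics/rect2.png

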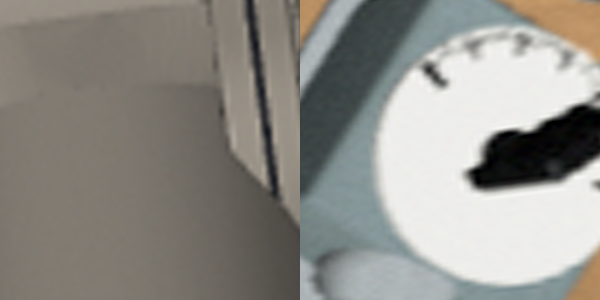

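The arm blocks the top view, so I'll move it aside.

Converted, 0.33 m / 0.6 = 0.55, 0.28 m / 0.6 = 0.4667.

Call:
move_arm([
  {"delta_pos": [0, 0, -0.0833], "turn": [0, 0, 0], "fingers": 0},
  {"delta_pos": [0.0833, 0.0167, -0.0833], "turn": [0, 0, 0], "fingers": 0},
  {"delta_pos": [0.1667, 0.0333, -0.0833], "turn": [0, 0, 0], "fingers": 0},
  {"delta_pos": [0.2667, 0.05, -0.0833], "turn": [0, 0, 0], "fingers": 0},
  {"delta_pos": [0.3667, 0.0833, -0.0833], "turn": [0, 0, 0], "fingers": 0},
  {"delta_pos": [0.4667, 0.1, -0.0833], "turn": [0, 0, 0], "fingers": 0},
  {"delta_pos": [0.55, 0.1167, -0.0833], "turn": [0, 0, 0], "fingers": 0},
  {"delta_pos": [0.55, 0.1167, -0.0833], "turn": [0, 0, 0], "fingers": 0},
])

```text
clock: 21.98
position: [0.4606, 0.4126, 0.2633]
ee_rot: [0.476, 0.88, -0.0, -0.001]
ft_force: [0.4, -0.8, 0.4]
grip_width: 1.002
grasp_force: 0.0
```

```bash
sed -i 's/rect2.png/rect3.png/' m.py; python3 m.py; python3 - <<'E'
from h import *
C=np.array([.5847,.0931]); c=camera("top"); g=cv2.cvtColor(c["color"],cv2.COLOR_RGB2GRAY).astype(np.float32)
th=np.arange(-100,-10,.5)
p=np.array([np.mean([cv2.remap(g,*[np.float32([[q]]) for q in pix(c,(C[0]+R*np.cos(np.radians(t)),C[1]+R*np.sin(np.radians(t)),.058))],cv2.INTER_LINEAR)[0,0] for R in np.arange(.030,.040,.001)]) for t in th])
w=np.clip(p.max()-15-p,0,None)*(abs(th-th[p.argmin()])<18); a=(th*w).sum()/w.sum(); print("pointer",a,"dial",np.radians(42.6-a))
E
```

```text
top 167.0 [ 272  179   49   50 1559] [295.32071841 204.64400257]
face ((584.6693115234375, 93.11872863769531), (118.17798614501953, 118.52753448486328), 34.305599212646484) ((584.7615356445312, 92.97789001464844), 59.72172546386719)
side 197.0 [295 210  31  38 708] [310.26129944 230.51977401]
face ((607.4815063476562, 98.64822387695312), (69.46315002441406, 118.90581512451172), 15.022298812866211) ((594.8189697265625, 94.98953247070312), 60.30049514770508)
[0.58466931 0.09311873]
pointer -57.32440522192779 dial 1.7440098742196553
```

View pics/rect3.png

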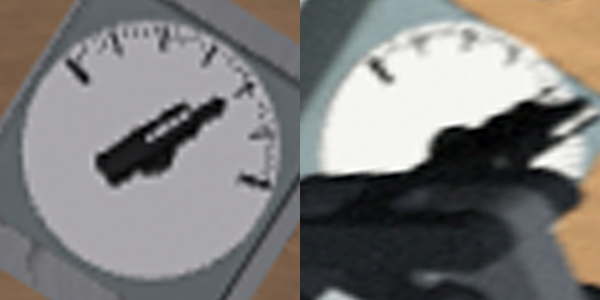

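The pointer tip at (222,103) lines up with the 20-minute mark at about (246,90). The measured dial angle is 1.744 rad, so I'm handing in.

```bash
python3 -c "
from workcell import hand_in
print(hand_in())"
```

```text
the job is handed in; nothing more can be done
None
```

I wound the timer onto its sprung stop and held it there for over half a second at about 0.18 N m over the drag. I then set it back to 20 minutes (measured 1.744 rad against 1.745), let go, and handed the job in; the tins and tape roll were never touched, and no verdict was returned.

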